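# Flip the sold marker of a mug on a gallery shop counter

### The arm

A 6-joint arm with a two-finger parallel gripper is mounted at the origin on the work surface. World frame = base frame: x ahead of the robot, y to its left, z up, the work surface at z = 0. Lengths are in m, angles in rad, forces in N, time in s.
With the tool pointing down it reaches from about 0.3 to 0.875 m from the base axis. Payload 4.2 kg.
Tool frame: the origin (TCP) lies at the very end of the fingers, on their centre line; the grasp point (between the pads) lies 19 mm behind it; y points along the fingers, z is the direction in which the jaws open and shut, and the axes are right-handed (so a half turn about y gives the same grasp; the last joint's range is limited). The gripper opens to 85 mm and grips with 20 to 120 N. Pads are 22 mm wide; open, the fingers measure 114 mm over their backs; the gripper's body (76 mm by 85 mm) begins 54 mm behind the grasp point. The pads swing forward as they close: fully open they stand 13 mm farther back than shut.
Start: joints at [-0.02, 0.32, 1.565, -0, 1.257, -0.02], TCP at [0.575, 0, 0.194] pointing down, gripper open.
Joint ranges: [-3.11, 3.11], [-0.84, 2.01], [0.21, 2.61], [-1.34, 4.49], [0.05, 2.63], [-2.56, 2.56]. Speed limits (rad/s): [2.57, 2.57, 3.14, 3.14, 3.14, 3.14].

### API

Orientations are given as a 3x3 rotation matrix whose columns are the frame's x, y, z axes.
In Python, from rig import ctrl gives the robot as it stands.
- The arm moves only by the shell command python3 -m creep 'ROWS' [FORCE]. ROWS is JSON, a list of rows, each a list of 7 numbers: the shift along the tool's x, y, z each as a share of 0.05 m, from -1 to 1, then the turn, a rotation vector about the tool's x, y, z each as a share of 0.15 rad, from -1 to 1, then the opening, from -1 (shut) to 1 (fully open), so that 0 is half open. A call has 1 to 12 rows; each row shifts and turns the pose as measured when the row begins, along the tool's axes as they then stand; what a row does not reach is not made up. A row lasts 1/8 s, in which the tool goes at most 62.5 mm and 10.7 degrees, less where a joint would pass 70% of its speed; a pose out of reach is approached as far as the arm can. A call with a number of a shift or a turn outside -1 to 1 is refused whole. A call with a gripper value outside its range is refused whole. The fingers move at their own pace and stop on an object; FORCE is the grip in N (left out, the last holds). Time passes only in rows, so rows that do not move let the fingers close. It gives the time, the measured TCP pose, the force and the opening at its end, in the units of the state.
- ctrl.state(): the state, without advancing time (a new reading comes with each control period).
- ctrl.snapshot(name): name is "scene" or "side" or "wrist"; returns the picture (400x640x3 uint8, blue, green, red); there is no depth.
- ctrl.camera_model(name): a dict with "K" (3x3 intrinsics, pixels), "rvec" (rotation vector, rad) and "tvec" (3), from world to camera coordinates, as OpenCV has them; the wrist camera has in their place "tool_from_camera" (4x4, takes a point from camera to tool coordinates, whose origin is the TCP and whose axes are the tool frame's). Camera axes: x right, y down, z forward; pixel columns grow to the right and rows downward; lengths in m; the calibration is good to about 2 mm. A picture is of the moment at which its call begins: read the wrist's pose just before it. camera_model takes no time and is no camera call.
- ctrl.sign_off(): hands the job in, once; it reports no verdict.
Trained networks look in the newest picture that a camera, given by its name, has taken for a name from the list of things; names that differ only in an ending like _2 or _b are one class to them, and where a whole thing is asked for, a point or a joint stands for the part that bears it (a point fixed in the world has none). Each returns a list of dicts, best first, with "confidence" (0 to 1); they miss things now and then, are a little off and sometimes report something else, mostly with a low value. They report only what shows in the picture. A call takes as long as a camera call. They do not tell look-alikes from the thing itself.
- ctrl.spot_in(camera, target): "location" ([x, y, z] in m, in world coordinates, good to about 4 mm: the middle of the surface that is visible of it).
- ctrl.pinpoint(camera, target): "location" ([x, y, z] in m, in world coordinates, good to about 4 mm: a listed point, or the origin of a listed thing).
The state is a dict: "time_s": time; "joint_positions": joint angles; "qvel": joint speeds; "effort": joint torques, N m; "ee_pos": TCP position; "tcp_rot": TCP orientation; "contact_force": force on the tool from outside, world axes, zero at the start; "ft_torque": the same for the moment, N m; "grip_width": finger opening in m.
Only numpy, scipy, OpenCV 4.12 (cv2) and the standard library are available. Lean on these libraries where they do the work, as an engineer would, in place of code of your own. Each camera call takes 0.05 s, during which the arm holds its last target.

### The job

The mug has been sold: with the fingertips, gently flip the paddle of the marker that stands in front of the mug up and right over its pivot, until it lies level on the far side with its dark disc showing. Push it only: do not pinch, force or fling the paddle, do not lift, tip or shove its stand. Leave the bowl's marker as it is and everything else where it stands.

Things in the scene. Friction and masses are not known exactly. Their poses are not given: they have to be found in the camera images.
- mug_marker: Loose stand of the mug's flip marker: dark steel base 130 (x) x 110 (y) x 16 mm, 1.6 kg; two thin posts at y = +-45 mm, 6 mm thick, 95 mm high, each with a 64 mm bar along x just below the pivot, carry the paddle between them. The mug stands about 165 mm off on its +x side. Origin: centre of underside; x points to the far side (within 0.3 rad of straight ahead), y along the pivot axis, z up.
- mug_pivot (a point): Point on the mug's paddle axis, midway between the posts, 85 mm above the counter; its axes are the stand's. The hinge is stiff (0.035 N m): the paddle stays at any angle where it is left, does not fall, and must be pushed all the way down; 0.5 to 1 N at the free edge moves it.
- mug_paddle (a joint): Angle of the mug's paddle, a plywood board 70 mm wide, 6 mm thick, centred on the axis, free edge 90 mm from the axis, 35 g. 0: level on the robot's side (-x), plain face up; 1.57: upright; 3.14 (hard end stop: press no harder there): level on the far side (+x), dark disc up. Starts at 0 to 0.3.
- mug_edge (a point): Middle of the free edge of the mug's paddle, at mid thickness, 90 mm from the axis. At the start the outer 25 mm of the paddle overhang the base: open air below down to the counter; farther in, the base plate (top at 16 mm) lies below.
- bowl_marker: Loose stand of the bowl's flip marker: dark steel base 130 (x) x 110 (y) x 16 mm, 1.6 kg; two thin posts at y = +-45 mm, 6 mm thick, 95 mm high, each with a 64 mm bar along x just below the pivot, carry the paddle between them. The bowl stands about 165 mm off on its +x side. Origin: centre of underside; x points to the far side (within 0.3 rad of straight ahead), y along the pivot axis, z up.
- bowl_pivot (a point): Point on the bowl's paddle axis, midway between the posts, 85 mm above the counter; its axes are the stand's. The hinge is stiff (0.035 N m): the paddle stays at any angle where it is left, does not fall, and must be pushed all the way down; 0.5 to 1 N at the free edge moves it.
- bowl_paddle (a joint): Angle of the bowl's paddle, a plywood board 70 mm wide, 6 mm thick, centred on the axis, free edge 90 mm from the axis, 35 g. 0: level on the robot's side (-x), plain face up; 1.57: upright; 3.14 (hard end stop: press no harder there): level on the far side (+x), dark disc up. Starts at 0 to 0.3.
- bowl_edge (a point): Middle of the free edge of the bowl's paddle, at mid thickness, 90 mm from the axis. At the start the outer 25 mm of the paddle overhang the base: open air below down to the counter; farther in, the base plate (top at 16 mm) lies below.
- mug: White ceramic mug, 80 mm across, 88 mm high, handle on its own +y side; loose. Origin: centre of its underside.
- bowl: Terracotta bowl, 116 mm across the rim, 55 mm high; loose. Origin: centre of its underside.
- dish: Flat blue ceramic ring dish, 84 mm across, 16 mm high, between the markers; loose. Origin: centre of its underside.
- gift_box: Closed cardboard gift box, 94 x 74 x 56 mm, on the left of the work; loose. Origin: centre of its underside.
Mind the look-alikes: they are no part of the job. Leave any pink or turquoise look-alike of the bowl_marker alone. Leave any green look-alike of the mug_marker alone.

How it is judged:
On the way:
1. the mug's paddle is swung up to upright (value of joint mug_paddle between 1 and 2.3 rad), for 0.05 s.
At the end, for the whole second after the job is handed in: The mug's paddle lies level on the far side (joint above 2.95 rad, disc up), its stand upright, at rest and within 30 mm of its first place; the bowl's paddle still on the robot's side (joint below 0.5); the bowl's marker, mug, bowl, dish and gift box each within 20 mm of where they began (value of joint mug_paddle above 2.95 rad and value of joint bowl_paddle below 0.5 rad and distance of mug_marker from where it was at the start of the episode below 0.03 m and angle between mug_marker's own z axis and vertical below 0.05 rad and distance of each of bowl_marker, mug, bowl, dish, gift_box from where it was at the start of the episode below 0.02 m and linear speed of mug_marker below 0.02 m/s); the robot touches nothing.
It fails at once if the paddle is pinched or pressed hard (over 30 N between fingers and the marker) (contact force between the fingers and mug_marker above 30 N).
It fails at once if the paddle is flung (over 6 rad/s) (velocity of joint mug_paddle above 6 rad/s).
It fails at once if the marker's stand is lifted, tipped or shoved (over 12 mm up, 0.2 rad, 40 mm) (height (world z) of mug_marker above 0.012 m or angle between mug_marker's own z axis and vertical above 0.2 rad or distance of mug_marker from where it was at the start of the episode above 0.04 m).
It fails at once if the bowl's marker is flipped or moved (paddle over 0.6 rad, stand over 25 mm) (value of joint bowl_paddle above 0.6 rad or distance of bowl_marker from where it was at the start of the episode above 0.025 m).
It fails at once if the mug, bowl, dish or gift box is moved or lifted (over 25 mm) (distance of any of mug, bowl, dish, gift_box from where it was at the start of the episode above 0.025 m).
It also fails if it takes over 48 s, if anything falls off the work surface, if the arm or the gripper's body presses on something with over 40 N, if the wrist force passes 120 N, or if a joint passes its speed limit or range.

## Working session

There is one attempt and no reset: what is moved stays moved. The work goes in short steps, Python scripts to look and compute and a shell command to move; the robot and the scene stay as the last step left them, time stands still between calls to the robot, and variables do not carry over. Pictures are saved under pics/ and viewed, and the job is handed in when it is done.

```bash
mkdir -p pics
python3 - <<'E'
from rig import ctrl
import cv2
for n in("scene","side"):
    cv2.imwrite(f"pics/{n}0.png",ctrl.snapshot(n))
    for t in ["mug_marker","mug_pivot","mug_edge","bowl_marker","bowl_pivot","bowl_edge","mug","bowl","dish","gift_box"]:
        print(n,t,[(x["confidence"],[round(v,3) for v in x["location"]]) for x in ctrl.pinpoint(n,t)])
s=ctrl.state();print(s["time_s"],s["ee_pos"],s["tcp_rot"],s["grip_width"])
E
```

```text
scene mug_marker [(0.79, [0.57, 0.194, -0.002]), (0.74, [0.311, 0.227, 0.002]), (0.42, [0.606, -0.19, 0.085])]
scene mug_pivot [(0.65, [0.57, 0.195, 0.085])]
scene mug_edge [(0.97, [0.331, 0.143, 0.085]), (0.62, [0.483, 0.172, 0.102])]
scene bowl_marker [(0.91, [0.659, -0.399, 0.002]), (0.68, [0.712, 0.02, -0.002]), (0.66, [0.609, -0.19, 0.002])]
scene bowl_pivot [(0.92, [0.659, -0.398, 0.086]), (0.59, [0.607, -0.193, 0.085]), (0.47, [0.774, -0.179, 0.002])]
scene bowl_edge [(0.86, [0.522, -0.196, 0.099]), (0.85, [0.731, -0.34, 0.085]), (0.74, [0.709, -0.068, 0.085])]
scene mug [(0.96, [0.718, 0.254, 0.002])]
scene bowl [(0.63, [0.771, -0.179, -0.002])]
scene dish [(0.55, [0.479, -0.011, -0.001])]
scene gift_box [(0.79, [0.577, 0.446, 0.003])]
side mug_marker [(0.9, [0.308, 0.235, 0.004]), (0.64, [0.57, 0.199, -0.001])]
side mug_pivot [(0.97, [0.312, 0.232, 0.084]), (0.76, [0.567, 0.197, 0.09])]
side mug_edge [(0.79, [0.485, 0.17, 0.106]), (0.61, [0.332, 0.144, 0.086])]
side bowl_marker [(0.95, [0.604, -0.191, -0.003]), (0.91, [0.709, 0.023, -0.0]), (0.6, [0.655, -0.398, 0.001])]
side bowl_pivot [(0.93, [0.713, 0.02, 0.086]), (0.83, [0.662, -0.395, 0.086]), (0.72, [0.607, -0.193, 0.088])]
side bowl_edge [(0.89, [0.725, -0.339, 0.082]), (0.65, [0.52, -0.197, 0.099])]
side mug [(0.56, [0.715, 0.251, 0.0])]
side bowl [(0.91, [0.771, -0.176, 0.001])]
side dish [(0.59, [0.48, -0.013, 0.0])]
side gift_box [(0.81, [0.572, 0.444, -0.002])]
1.1 [ 5.75015622e-01 -1.33597877e-05  1.94050767e-01] [[-5.26925678e-05  9.58059741e-05  9.99999994e-01]
 [-9.99999999e-01 -1.29855759e-05 -5.26913239e-05]
 [ 1.29805276e-05 -9.99999995e-01  9.58066582e-05]] 0.08549503095421834
```

View pics/scene0.png

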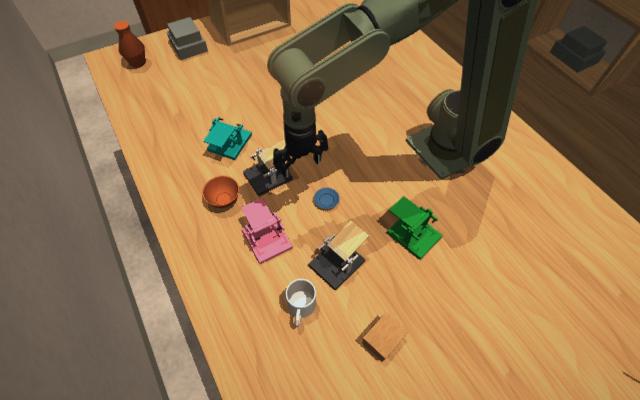

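View pics/side0.png

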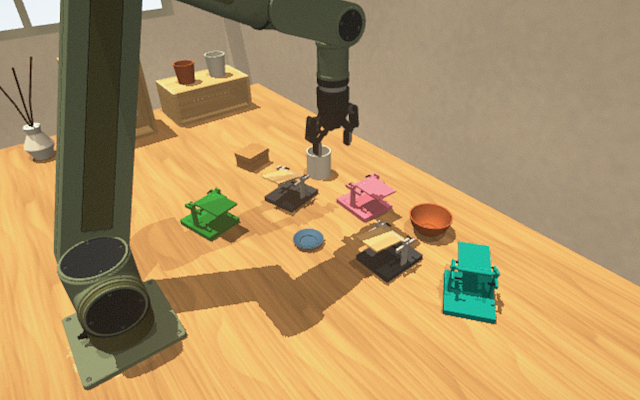

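Two dark markers are the real ones. The mug's is at about px (337,258) in the scene view, with its plywood paddle towards the robot, and the white mug is behind it at (300,297). The green look-alike is at (412,225), close to my approach path. Mug pivot is about (0.5685, 0.196) with yaw about 0.288, and the paddle is at about 0.2 rad.

My plan is to use shut fingers tilted about 45° forward, hook under the overhang, and follow the arc.

```bash
cat > h.py <<'E'
from rig import ctrl
import numpy as np
P=np.array([0.5685,0.196,0]);Y=0.288
S=np.array([[np.cos(Y),-np.sin(Y),0],[np.sin(Y),np.cos(Y),0],[0,0,1]])
def rep(tgt=None):
    s=ctrl.state();R=np.array(s["tcp_rot"]);p=S.T@(np.array(s["ee_pos"])-P)
    Rs=S.T@R;d=Rs[:,1]
    print("t",round(s["time_s"],2),"tip(stand mm)",(p*1e3).round(1),"a",round(np.degrees(np.arctan2(-d[2],d[0])),1),"F",(S.T@np.array(s["contact_force"])).round(1),"w",round(s["grip_width"],3))
    print(" yaw/lat err: xaxis",Rs[:,0].round(3), "q",np.round(s["joint_positions"],2))
    if tgt is not None:
        print(" shift needed (shares tool)",(Rs.T@(np.array(tgt)-p)/0.05).round(2))
    return p,Rs
E
python3 -m creep '[[0,0,0,0,-0.96,0,-1],[0,0,0,0,-0.96,0,-1],[0,0,0,0,0,0,-1]]' 20; python3 -c "
from h import *;rep([-.125,0,.17])"
```

```text
time_s: 1.48
ee_pos: [0.575, 0.0, 0.194]
tcp_rot: [[0.291, 0.0, 0.957], [-0.957, 0.0, 0.291], [-0.0, -1.0, 0.0]]
contact_force: [-0.5, 0.4, 0.3]
grip_width: 0.0321
t 1.48 tip(stand mm) [ -49.4 -189.8  194. ] a 90.0 F [-0.4  0.5  0.3] w 0.032
 yaw/lat err: xaxis [ 0.007 -1.    -0.   ] q [-0.02  0.32  1.56  0.    1.26 -0.32]
 shift needed (shares tool) [-3.81  0.48 -1.48]
```

```bash
python3 -m creep '[[-0.78,0,-0.3,0,0,0,-1],[-0.78,0,-0.3,0,0,0,-1],[-0.78,0,-0.3,0,0,0,-1],[-0.78,0,-0.3,0,0,0,-1],[-0.78,0,-0.3,0,0,0,-1],[0,0,0,1,0,0,-1],[0,0,0,1,0,0,-1],[0,0,0,1,0,0,-1],[0,0,0,1,0,0,-1],[0,0,0,1,0,0,-1],[0,0,0,0,0,0,-1]]'
python3 - <<'E'
from h import *
import cv2
rep([-.125,0,.095])
for n in("side","scene","wrist"): cv2.imwrite(f"pics/{n}1.png",ctrl.snapshot(n))
E
```

```text
time_s: 2.85
ee_pos: [0.4485, 0.1637, 0.1946]
tcp_rot: [[0.249, 0.64, 0.727], [-0.968, 0.158, 0.193], [0.008, -0.752, 0.659]]
contact_force: [-0.2, -0.3, -0.1]
grip_width: -0.0
t 2.85 tip(stand mm) [-124.2    3.1  194.6] a 48.8 F [-0.3 -0.2 -0.1] w -0.0
 yaw/lat err: xaxis [-0.036 -0.999  0.008] q [ 0.41 -0.13  2.33 -0.44  0.25  0.54]
 shift needed (shares tool) [ 0.05  1.49 -1.32]
```

```bash
python3 -c "
import cv2
a=cv2.imread('pics/side1.png')[60:300,140:440];b=cv2.imread('pics/scene1.png')[130:370,230:530]
c=cv2.imread('pics/wrist1.png')
t=cv2.hconcat([cv2.resize(a,(400,320)),cv2.resize(b,(400,320))])
cv2.imwrite('pics/c1.png',cv2.vconcat([t,cv2.resize(cv2.copyMakeBorder(c,0,0,160,160,0),(800,280))]))"
```

```text
(no output)
```

View pics/c1.png

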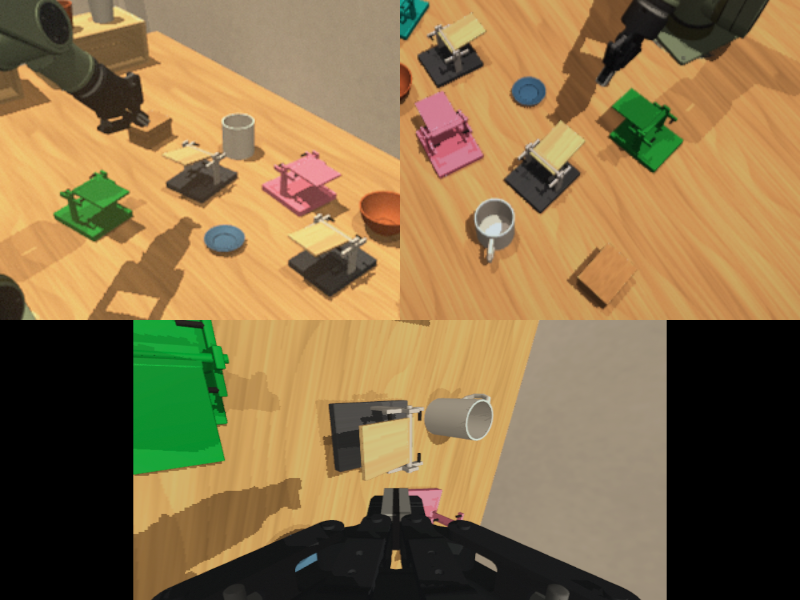

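The fingers are clear and level with the mug marker. q5 is down to 0.25 against a limit of 0.05, so lowering at this heading risks hitting it. I'll yaw the tool left so that the forearm roll takes up the tilt. That also moves it away from the green stand.

```bash
python3 -m creep '[[0,0,0,0,-1,0.88,-1],[0,0,0,0,-1,0.88,-1],[0,0,0,0,0,0,-1]]'; python3 -c "
from h import *;rep([-.125,-.01,.11])"
```

```text
time_s: 3.38
ee_pos: [0.4454, 0.1581, 0.1872]
tcp_rot: [[0.327, 0.593, 0.736], [-0.945, 0.195, 0.263], [0.013, -0.781, 0.624]]
contact_force: [0.1, 0.1, -1.0]
grip_width: -0.0001
t 3.38 tip(stand mm) [-128.8   -1.4  187.2] a 51.4 F [ 0.1  0.1 -1. ] w -0.0
 yaw/lat err: xaxis [ 0.045 -0.999  0.013] q [ 0.32 -0.13  2.32  0.    0.28 -0.02]
 shift needed (shares tool) [ 0.16  1.25 -0.91]
```

```bash
python3 -m creep '[[0,0,0,0,-1,0.8,-1],[0,0,0,0,-1,0.8,-1],[0,0,0,0,-1,0.8,-1],[0,0,0,0,0,0,-1]]'; python3 -c "
from h import *;rep([-.125,-.01,.11])"
```

```text
time_s: 3.88
ee_pos: [0.4384, 0.1482, 0.1754]
tcp_rot: [[0.516, 0.497, 0.698], [-0.856, 0.285, 0.431], [0.016, -0.82, 0.573]]
contact_force: [-0.3, 0.2, 0.3]
grip_width: 0.0004
t 3.88 tip(stand mm) [-138.3   -8.9  175.4] a 55.8 F [-0.2  0.3  0.3] w 0.0
 yaw/lat err: xaxis [ 0.252 -0.968  0.016] q [ 0.13 -0.1   2.29  0.54  0.43 -0.85]
 shift needed (shares tool) [ 0.07  1.22 -0.54]
```

```bash
python3 -m creep '[[0,0,0,1,-0.3,0.3,-1],[0,0,0,1,-0.3,0.3,-1],[0,0,0,1,0,0,-1],[0,0,0,0,0,0,-1]]'; python3 -c "
from h import *;rep([-.125,-.02,.1])"
```

```text
time_s: 4.38
ee_pos: [0.4225, 0.1621, 0.1644]
tcp_rot: [[0.588, 0.537, 0.605], [-0.808, 0.431, 0.403], [-0.044, -0.725, 0.687]]
contact_force: [0.0, -0.1, 0.1]
grip_width: 0.0003
t 4.38 tip(stand mm) [-149.6    9.   164.4] a 48.7 F [ 0.  -0.1  0.1] w 0.0
 yaw/lat err: xaxis [ 0.334 -0.941 -0.044] q [-0.01 -0.09  2.42  1.24  0.48 -1.67]
 shift needed (shares tool) [ 0.77  1.1  -0.67]
```

```bash
python3 -m creep '[[0.4,0.4,0,0.5,0,0,-1],[0.4,0.4,0,0.5,0,0,-1],[0,0,0,0,0,0,-1]]'; python3 -c "
from h import *;rep([-.12,-.02,.1])"
```

```text
time_s: 4.75
ee_pos: [0.4534, 0.1587, 0.1436]
tcp_rot: [[0.599, 0.583, 0.549], [-0.798, 0.486, 0.356], [-0.059, -0.651, 0.757]]
contact_force: [-0.6, 0.5, 0.3]
grip_width: -0.0001
t 4.75 tip(stand mm) [-121.    -3.   143.6] a 43.0 F [-0.5  0.7  0.3] w -0.0
 yaw/lat err: xaxis [ 0.348 -0.936 -0.059] q [-0.1   0.05  2.48  1.68  0.58 -2.22]
 shift needed (shares tool) [ 0.38  0.48 -0.71]
```

```bash
python3 -m creep '[[0,0,0,0,1,0,-1],[0,0,0,0,1,0,-1],[0,0,0,0,1,0,-1],[0,0,0,0,1,0,-1],[0,0,0,0,1,0,-1],[0,0,0,0,0,0,-1]]'; python3 -c "
from h import *;p,R=rep([-.11,-.01,.08]);print(R.round(2))"
```

```text
time_s: 5.5
ee_pos: [0.4528, 0.164, 0.1488]
tcp_rot: [[0.047, 0.574, 0.818], [-0.819, 0.491, -0.298], [-0.572, -0.656, 0.493]]
contact_force: [0.4, -0.1, 0.3]
grip_width: 0.0002
t 5.5 tip(stand mm) [-120.     2.2  148.8] a 43.6 F [ 0.4 -0.2  0.3] w 0.0
 yaw/lat err: xaxis [-0.188 -0.798 -0.572] q [-0.09  0.03  2.47  1.63  0.57 -1.37]
 shift needed (shares tool) [ 0.94  0.97 -0.41]
[[-0.19  0.69  0.7 ]
 [-0.8   0.31 -0.52]
 [-0.57 -0.66  0.49]]
```

```bash
python3 -c "
from h import *
import cv2
rep([-.115,-.0,.1]); rep([-.09,0.005,.06])"
```

```text
t 5.5 tip(stand mm) [-120.     2.2  148.8] a 43.6 F [ 0.4 -0.2  0.3] w 0.0
 yaw/lat err: xaxis [-0.188 -0.798 -0.572] q [-0.09  0.03  2.47  1.63  0.57 -1.37]
 shift needed (shares tool) [ 0.57  0.7  -0.39]
t 5.5 tip(stand mm) [-120.     2.2  148.8] a 43.6 F [ 0.4 -0.2  0.3] w 0.0
 yaw/lat err: xaxis [-0.188 -0.798 -0.572] q [-0.09  0.03  2.47  1.63  0.57 -1.37]
 shift needed (shares tool) [ 0.86  1.6  -0.48]
```

```bash
python3 -m creep '[[0.19,0.23,-0.13,0,0,0,-1],[0.19,0.23,-0.13,0,0,0,-1],[0.19,0.23,-0.13,0,0,0,-1],[0,0,0,0,0,0,-1]]'
python3 - <<'E'
from h import *
import cv2
rep([-.09,0.005,.06])
a=ctrl.snapshot("side")[60:300,140:440];b=ctrl.snapshot("scene")[130:370,230:530]
cv2.imwrite("pics/c2.png",cv2.hconcat([cv2.resize(a,(400,320)),cv2.resize(b,(400,320))]))
E
```

```text
time_s: 6.0
ee_pos: [0.4588, 0.1662, 0.1026]
tcp_rot: [[0.059, 0.572, 0.818], [-0.821, 0.494, -0.286], [-0.568, -0.655, 0.499]]
contact_force: [-0.5, 0.2, 1.7]
grip_width: 0.0
t 6.0 tip(stand mm) [-113.6    2.5  102.6] a 43.5 F [-0.4  0.4  1.7] w 0.0
 yaw/lat err: xaxis [-0.176 -0.804 -0.568] q [-0.08  0.17  2.53  1.93  0.61 -1.74]
 shift needed (shares tool) [ 0.36  0.9  -0.12]
```

View pics/c2.png

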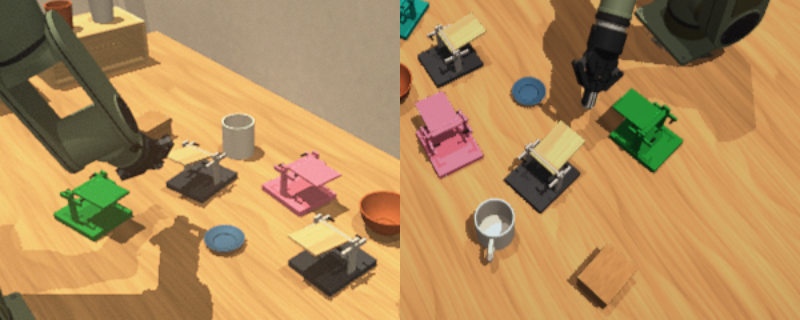

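The fingertips are just in front of the free edge (scene crop about (588,105)) and clear of the green marker. Next I go diagonally under the overhang.

```bash
python3 -m creep '[[0.12,0.3,-0.04,0,0,0,-1],[0.12,0.3,-0.04,0,0,0,-1],[0.12,0.3,-0.04,0,0,0,-1],[0,0,0,0,0,0,-1]]'
python3 - <<'E'
from h import *
import cv2
p,R=rep([-.08,0.005,.08]);print(R.round(2))
a=ctrl.snapshot("side")[140:260,220:370];b=ctrl.snapshot("scene")[190:310,300:450]
cv2.imwrite("pics/c3.png",cv2.hconcat([cv2.resize(a,(400,320)),cv2.resize(b,(400,320))]))
E
```

```text
time_s: 6.6
ee_pos: [0.4845, 0.1769, 0.0655]
tcp_rot: [[0.07, 0.578, 0.813], [-0.82, 0.497, -0.283], [-0.568, -0.647, 0.509]]
contact_force: [0.2, 0.5, 0.6]
grip_width: 0.0002
t 6.6 tip(stand mm) [-86.    5.5  65.5] a 42.9 F [0.3 0.4 0.6] w 0.0
 yaw/lat err: xaxis [-0.166 -0.806 -0.568] q [-0.04  0.32  2.54  2.17  0.68 -1.99]
 shift needed (shares tool) [-0.18 -0.11  0.24]
[[-0.17  0.7   0.7 ]
 [-0.81  0.31 -0.5 ]
 [-0.57 -0.65  0.51]]
```

View pics/c3.png

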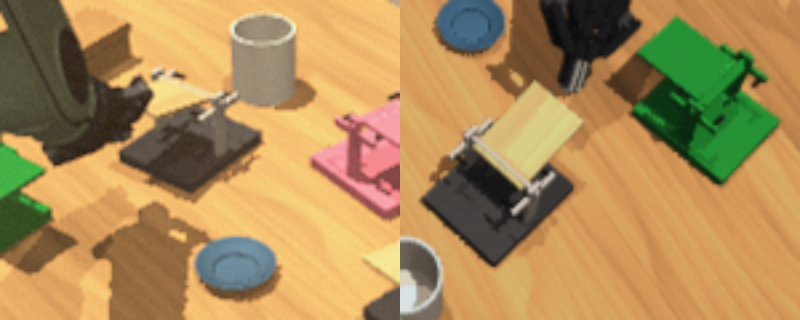

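Run:
```python
from h import *
import cv2
s=ctrl.state();tip=np.array(s["ee_pos"]);R=np.array(s["tcp_rot"])
th=.21
pts=[tip,tip-.03*R[:,1]]+[P+S@np.array([-r*np.cos(th),y,.085+r*np.sin(th)]) for r,y in((.09,-.035),(.09,.035),(.09,0),(0,.035),(0,-.035))]
for n in("scene","side"):
    c=ctrl.camera_model(n);im=ctrl.snapshot(n)
    u=cv2.projectPoints(np.array(pts),np.array(c["rvec"]),np.array(c["tvec"]),np.array(c["K"]),None)[0][:,0]
    x0,y0=(220,140) if n=="side" else (300,190)
    k=cv2.resize(im[y0:y0+120,x0:x0+150],(600,480),interpolation=cv2.INTER_CUBIC)
    for i,q in enumerate(u): cv2.circle(k,(int((q[0]-x0)*4),int((q[1]-y0)*4)),3,[(0,0,255),(0,255,255),(255,0,0),(0,255,0),(255,0,255),(255,255,0),(255,255,255)][i],-1)
    cv2.imwrite(f"pics/p_{n}.png",k)
```

```text
(no output)
```

View pics/p_scene.png

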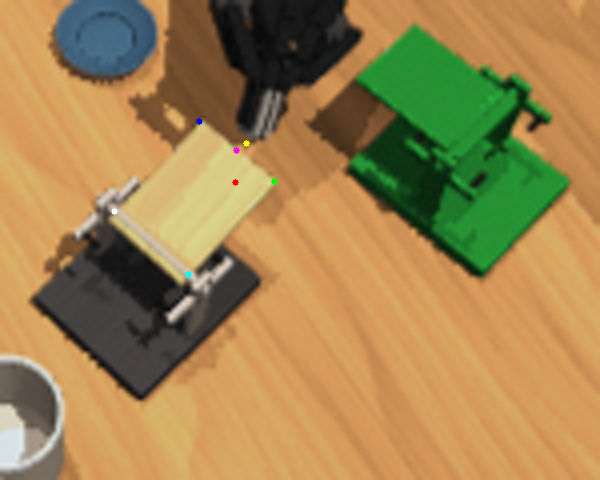

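View pics/p_side.png

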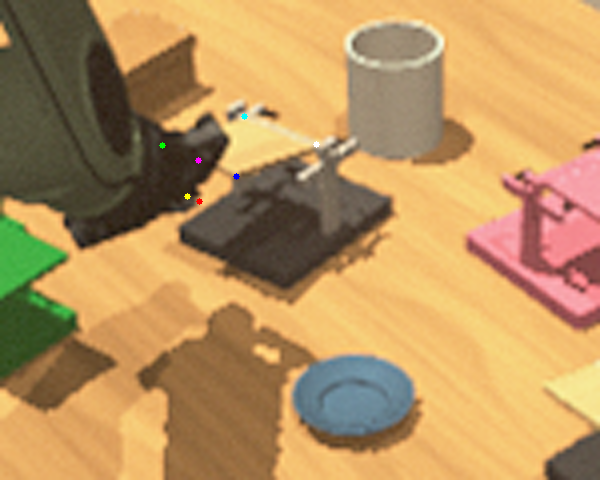

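Run:
```python
from h import *
import cv2
pts=np.array([[.4588,.1662,.1026],[.4845,.1769,.0655],[.4485,.1637,.1946],[.575,0,.194]])
for n in("scene","side"):
    c=ctrl.camera_model(n)
    print(n,cv2.projectPoints(pts,np.array(c["rvec"]),np.array(c["tvec"]),np.array(c["K"]),None)[0][:,0].round(0).tolist())
im=ctrl.snapshot("scene");cv2.imwrite("pics/z.png",cv2.resize(im[195:255,330:410],(800,600),interpolation=cv2.INTER_NEAREST))
im=ctrl.snapshot("wrist");cv2.imwrite("pics/w2.png",im)
rep()
```

```text
scene [[366.0, 223.0], [359.0, 236.0], [372.0, 203.0], [301.0, 179.0]]
side [[263.0, 184.0], [270.0, 190.0], [257.0, 157.0], [332.0, 167.0]]
t 6.9 tip(stand mm) [-86.5   5.1  66.1] a 42.8 F [ 0.1 -0.4 -0.3] w 0.0
 yaw/lat err: xaxis [-0.166 -0.807 -0.567] q [-0.04  0.32  2.54  2.17  0.68 -1.99]
```

View pics/z.png

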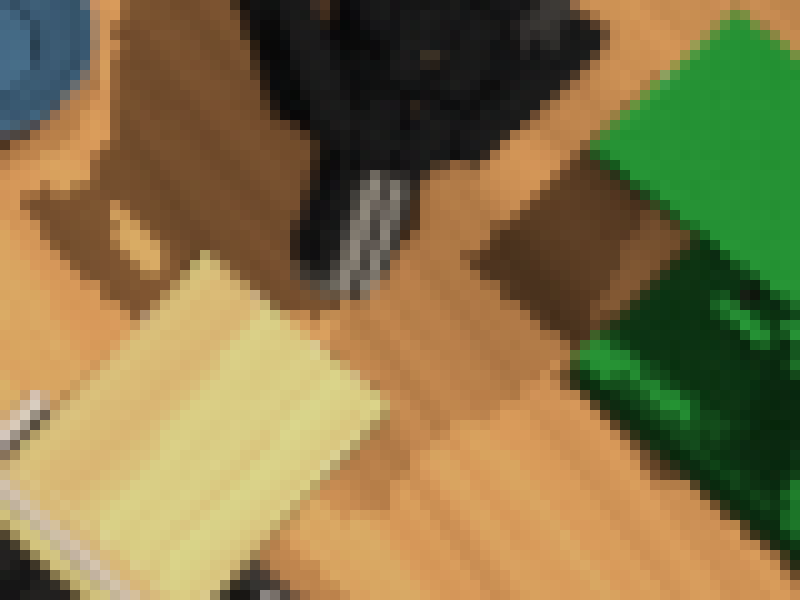

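View pics/w2.png

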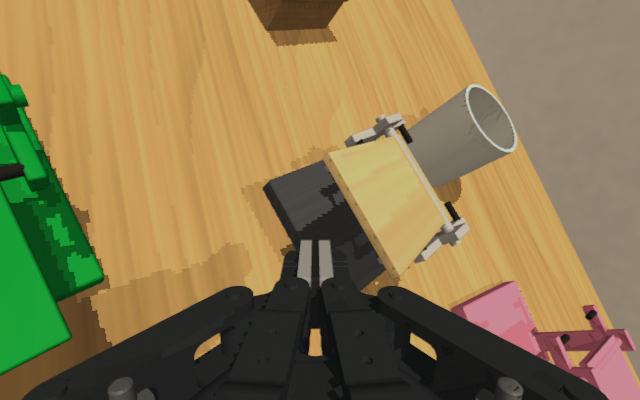

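Run:
```python
from h import *
import cv2
c=ctrl.camera_model("wrist");T=np.linalg.inv(np.array(c["tool_from_camera"]))
for y in(0,-.01,-.019,-.03,-.04):
    q=np.array(c["K"])@(T@np.array([0,y,0,1]))[:3];print(y,(q/q[2])[:2].round(0))
im=ctrl.snapshot("side");cv2.imwrite("pics/z2.png",cv2.resize(im[145:205,235:315],(800,600),interpolation=cv2.INTER_NEAREST))
print(c["tool_from_camera"])
Ms=[]
for n in("scene","side"):
    c=ctrl.camera_model(n);R=cv2.Rodrigues(np.array(c["rvec"]))[0];Ms.append(np.array(c["K"])@np.c_[R,np.array(c["tvec"]).ravel()])
X=cv2.triangulatePoints(Ms[0],Ms[1],np.array([[365.5],[224.5]]),np.array([[274.],[171.]]))
print((X[:3]/X[3]).ravel())
```

```text
0 [313. 228.]
-0.01 [313. 235.]
-0.019 [313. 242.]
-0.03 [313. 251.]
-0.04 [313. 260.]
[[ 5.21359922e-04  9.59316819e-01  2.82331311e-01 -7.15357650e-02]
 [-3.36677246e-04 -2.82331165e-01  9.59316944e-01 -1.79905093e-01]
 [ 9.99999807e-01 -5.95203936e-04  1.75783990e-04  9.48483620e-04]
 [ 0.00000000e+00  0.00000000e+00  0.00000000e+00  1.00000000e+00]]
[0.4874645  0.17545871 0.13168963]
```

View pics/z2.png

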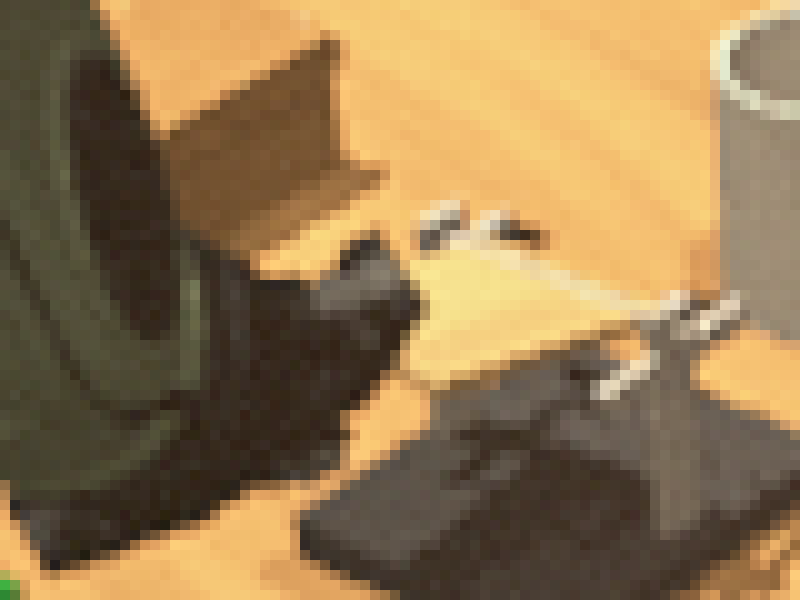

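Run:
```python
from h import *
import cv2
s=ctrl.state();tip=np.array(s["ee_pos"]);R=np.array(s["tcp_rot"])
w=ctrl.camera_model("wrist");T=np.linalg.inv(np.array(w["tool_from_camera"]))
c=ctrl.camera_model("scene");d=ctrl.camera_model("side")
for x in(-.011,0,.011):
  for y in(0,-.015,-.03,-.04):
    q=np.array(w["K"])@(T@np.array([x,y,0,1]))[:3]
    X=(tip+R@np.array([x,y,0]))[None]
    u=[cv2.projectPoints(X,np.array(k["rvec"]),np.array(k["tvec"]),np.array(k["K"]),None)[0][0,0].round(1) for k in(c,d)]
    print(x,y,(q/q[2])[:2].round(0),u)
```

```text
-0.011 0 [313. 211.] [array([360.9, 236.7]), array([267.8, 187.4])]
-0.011 -0.015 [313. 220.] [array([362.4, 231.9]), array([266.3, 186.7])]
-0.011 -0.03 [313. 230.] [array([363.9, 226.9]), array([264.7, 186. ])]
-0.011 -0.04 [313. 238.] [array([364.9, 223.7]), array([263.7, 185.6])]
0 0 [313. 228.] [array([358.8, 235.5]), array([269.8, 190.4])]
0 -0.015 [313. 239.] [array([360.2, 230.6]), array([268.3, 189.8])]
0 -0.03 [313. 251.] [array([361.7, 225.7]), array([266.8, 189.2])]
0 -0.04 [313. 260.] [array([362.7, 222.5]), array([265.8, 188.7])]
0.011 0 [313. 246.] [array([356.7, 234.2]), array([271.9, 193.5])]
0.011 -0.015 [313. 257.] [array([358.1, 229.4]), array([270.4, 192.9])]
0.011 -0.03 [313. 270.] [array([359.6, 224.6]), array([268.9, 192.3])]
0.011 -0.04 [313. 280.] [array([360.6, 221.3]), array([267.9, 191.9])]
```

All the views agree that the visible finger ends stop about 35 mm short of the reported TCP along the tool axis. In the scene view the finger end is at native px (365,224), in front of the edge, with the projected TCP at (359,236). I'll go on 30 mm along the finger axis, which is safe either way because the base top is at 16 mm, and look again.

```bash
python3 -m creep '[[0,0.2,0,0,0,0,-1],[0,0.2,0,0,0,0,-1],[0,0.2,0,0,0,0,-1],[0,0,0,0,0,0,-1]]'
python3 - <<'E'
from h import *
import cv2
p,R=rep([-.062,0.01,.07])
a=ctrl.snapshot("side")[145:205,235:315];b=ctrl.snapshot("scene")[195:255,330:410]
cv2.imwrite("pics/c4.png",cv2.hconcat([cv2.resize(a,(400,320)),cv2.resize(b,(400,320))]))
cv2.imwrite("pics/w4.png",ctrl.snapshot("wrist"))
E
```

```text
time_s: 7.45
ee_pos: [0.5023, 0.1913, 0.0475]
tcp_rot: [[0.07, 0.582, 0.81], [-0.82, 0.496, -0.285], [-0.567, -0.645, 0.512]]
contact_force: [0.2, -0.1, 0.5]
grip_width: -0.0003
t 7.45 tip(stand mm) [-64.8  14.3  47.5] a 42.7 F [ 0.2 -0.1  0.5] w -0.0
 yaw/lat err: xaxis [-0.166 -0.807 -0.567] q [ 0.01  0.39  2.52  2.28  0.7  -2.07]
 shift needed (shares tool) [-0.2  -0.28  0.31]
```

View pics/c4.png

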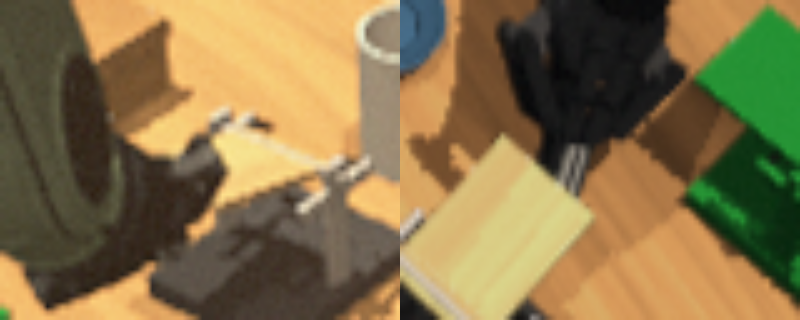

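View pics/w4.png

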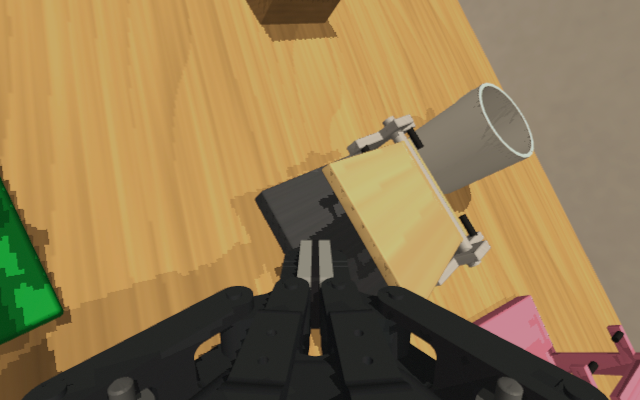

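```bash
python3 -m creep '[[-0.03,0.13,0.11,0,0,0,-1],[-0.03,0.13,0.11,0,0,0,-1],[0,0,0,0,0,0,-1]]'
python3 - <<'E'
from h import *
import cv2
p,R=rep([-.05,0.0,.06])
a=ctrl.snapshot("side")[145:205,235:315];b=ctrl.snapshot("scene")[195:255,330:410]
cv2.imwrite("pics/c5.png",cv2.hconcat([cv2.resize(a,(400,320)),cv2.resize(b,(400,320))]))
E
```

```text
time_s: 7.98
ee_pos: [0.5187, 0.1966, 0.0468]
tcp_rot: [[0.069, 0.582, 0.81], [-0.821, 0.495, -0.285], [-0.567, -0.645, 0.512]]
contact_force: [-1.1, -0.6, -0.1]
grip_width: -0.0001
t 7.97 tip(stand mm) [-47.5  14.7  46.8] a 42.7 F [-1.3 -0.3 -0.1] w -0.0
 yaw/lat err: xaxis [-0.167 -0.807 -0.567] q [ 0.03  0.4   2.48  2.28  0.68 -2.05]
 shift needed (shares tool) [ 0.1  -0.3   0.25]
```

View pics/c5.png

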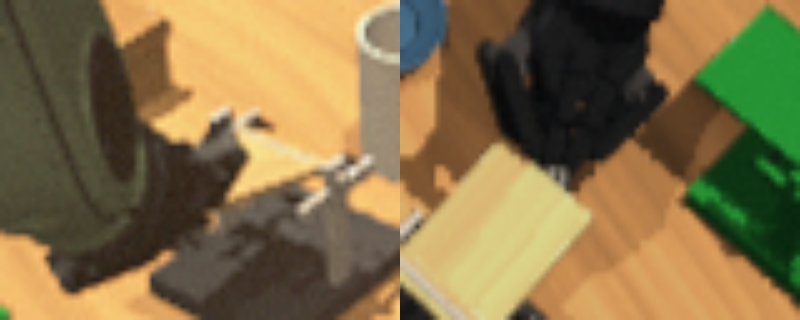

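```bash
python3 -m creep '[[-0.09,-0.1,0.08,0,0,0,-1],[-0.09,-0.1,0.08,0,0,0,-1],[-0.09,-0.1,0.08,0,0,0,-1],[0,0,0,0,0,0,-1]]'
cat > look.py <<'E'
from h import *
import cv2,sys
p,R=rep()
im=[]
for n,x0,y0 in(("side",225,130),("scene",310,180)):
    k=cv2.resize(ctrl.snapshot(n)[y0:y0+90,x0:x0+112],(400,320));im.append(k)
    for t in("mug_edge","mug_pivot"):
        for d in ctrl.pinpoint(n,t):
            q=S.T@(np.array(d["location"])-P)
            if abs(q[:2]).max()<.12: print(n,t,round(d["confidence"],2),(q*1e3).round(0),"th",round(np.arctan2(q[2]-.085,-q[0]),2))
cv2.imwrite(f"pics/{sys.argv[1]}.png",cv2.hconcat(im))
E
python3 look.py c6
```

```text
time_s: 8.57
ee_pos: [0.5185, 0.1969, 0.0708]
tcp_rot: [[0.069, 0.582, 0.81], [-0.821, 0.495, -0.286], [-0.567, -0.645, 0.512]]
contact_force: [-0.8, 0.4, 0.2]
grip_width: -0.0001
t 8.57 tip(stand mm) [-47.7  15.1  70.8] a 42.7 F [-0.7  0.6  0.2] w -0.0
 yaw/lat err: xaxis [-0.167 -0.806 -0.567] q [ 0.03  0.33  2.46  2.19  0.62 -1.93]
side mug_edge 0.46 [-83.  -3. 124.] th 0.45
side mug_pivot 0.61 [-2.  0. 88.] th 1.02
scene mug_edge 0.69 [-83.   1. 127.] th 0.47
scene mug_pivot 0.86 [ 3. -2. 86.] th 2.84
```

View pics/c6.png

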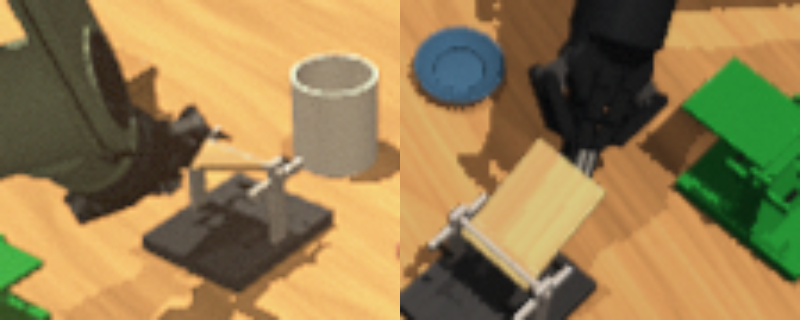

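The paddle has lifted to about 0.46 rad with under 1 N of force. I'll keep following the arc.

```bash
python3 -m creep '[[-0.1,-0.08,0.12,0,0,0,-1],[-0.1,-0.08,0.12,0,0,0,-1],[-0.1,-0.08,0.12,0,0,0,-1],[-0.1,-0.08,0.12,0,0,0,-1],[0,0,0,0,0,0,-1]]'; python3 look.py c7;python3 -c "
from h import *
p,R=rep([-.018,.01,.125]);print(R.round(2))"
```

```text
time_s: 9.5
ee_pos: [0.5256, 0.1983, 0.1017]
tcp_rot: [[0.065, 0.577, 0.814], [-0.821, 0.494, -0.285], [-0.567, -0.65, 0.506]]
contact_force: [-0.0, -0.1, 0.2]
grip_width: 0.0001
t 9.5 tip(stand mm) [-40.5  14.4 101.7] a 43.2 F [-0.  -0.1  0.2] w 0.0
 yaw/lat err: xaxis [-0.171 -0.806 -0.567] q [ 0.03  0.25  2.4   2.    0.55 -1.71]
side mug_edge 0.48 [-64.  -2. 149.] th 0.79
side mug_pivot 0.67 [ 0.  1. 90.] th 1.6
scene mug_edge 0.6 [-65.  -1. 150.] th 0.78
scene mug_edge 0.6 [ 2. -3. 87.] th 2.32
scene mug_pivot 0.62 [-0. -0. 85.] th 0.0
t 9.8 tip(stand mm) [-41.   14.5 100.9] a 43.3 F [-1.6 -0.2 -0.5] w 0.0
 yaw/lat err: xaxis [-0.173 -0.806 -0.567] q [ 0.03  0.25  2.4   2.    0.55 -1.71]
 shift needed (shares tool) [-0.28 -0.02  0.61]
[[-0.17  0.69  0.7 ]
 [-0.81  0.31 -0.5 ]
 [-0.57 -0.65  0.5 ]]
```

View pics/c7.png

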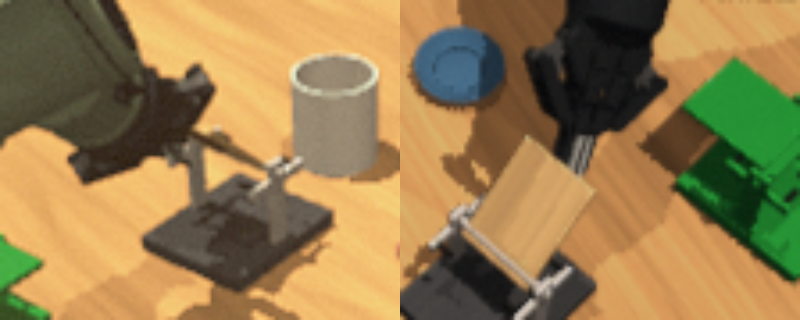

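```bash
python3 -m creep '[[-0.07,0,0.15,0,0,0,-1],[-0.07,0,0.15,0,0,0,-1],[-0.07,0,0.15,0,0,0,-1],[-0.07,0,0.15,0,0,0,-1],[-0.05,0.05,0.11,0,0,0,-1],[-0.05,0.05,0.11,0,0,0,-1],[-0.05,0.05,0.11,0,0,0,-1],[0,0,0,0,0,0,-1]]'; python3 look.py c8;python3 -c "
from h import *
p,R=rep([.036,.01,.135]);print(R.round(2))"
```

```text
time_s: 10.8
ee_pos: [0.565, 0.2067, 0.1286]
tcp_rot: [[0.06, 0.57, 0.819], [-0.822, 0.494, -0.284], [-0.566, -0.656, 0.498]]
contact_force: [-0.3, -0.0, -0.2]
grip_width: 0.0
t 10.8 tip(stand mm) [ -0.3  11.3 128.6] a 43.7 F [-0.3  0.  -0.2] w 0.0
 yaw/lat err: xaxis [-0.176 -0.805 -0.566] q [ 0.05  0.24  2.28  1.78  0.49 -1.43]
side mug_edge 0.94 [-20.  -3. 175.] th 1.35
side mug_pivot 0.88 [-0.  3. 87.] th 1.4
scene mug_edge 0.74 [-17.   4. 171.] th 1.38
scene mug_pivot 0.91 [ 4.  2. 84.] th -2.82
t 11.1 tip(stand mm) [ -1.1  11.2 128.3] a 43.7 F [-0.6 -0.1 -0.9] w -0.0
 yaw/lat err: xaxis [-0.177 -0.805 -0.566] q [ 0.05  0.24  2.28  1.78  0.49 -1.43]
 shift needed (shares tool) [-0.19  0.41  0.6 ]
[[-0.18  0.69  0.71]
 [-0.8   0.31 -0.51]
 [-0.57 -0.66  0.5 ]]
```

View pics/c8.png

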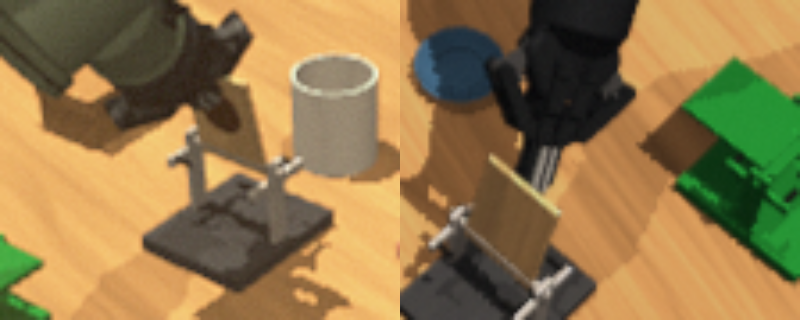

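```bash
python3 -m creep '[[-0.03,0.07,0.12,0,0,0,-1],[-0.03,0.07,0.12,0,0,0,-1],[-0.03,0.07,0.12,0,0,0,-1],[-0.03,0.08,0.12,0,0,0,-1],[-0.03,0.08,0.12,0,0,0,-1],[-0.03,0.08,0.12,0,0,0,-1],[0,0,0,0,0,0,-1]]'; python3 look.py c9;python3 -c "
from h import *
p,R=rep([.068,.01,.119]);print(R.round(2))"
```

```text
time_s: 11.98
ee_pos: [0.6094, 0.2154, 0.1371]
tcp_rot: [[0.059, 0.57, 0.82], [-0.822, 0.494, -0.284], [-0.566, -0.657, 0.498]]
contact_force: [-0.4, 0.3, -0.5]
grip_width: 0.0002
t 11.97 tip(stand mm) [ 44.7   7.  137.1] a 43.7 F [-0.3  0.5 -0.5] w 0.0
 yaw/lat err: xaxis [-0.177 -0.805 -0.566] q [ 0.07  0.28  2.17  1.68  0.47 -1.3 ]
side mug_edge 0.87 [ 29.  -3. 169.] th 1.9
side mug_pivot 0.97 [ 1.  1. 89.] th 1.86
scene mug_edge 0.56 [ 29.  -2. 168.] th 1.9
scene mug_pivot 0.66 [ 2. -3. 87.] th 2.39
t 12.28 tip(stand mm) [ 43.7   7.1 136.7] a 43.8 F [-0.2  0.6  0.3] w -0.0
 yaw/lat err: xaxis [-0.177 -0.805 -0.566] q [ 0.07  0.28  2.18  1.68  0.47 -1.3 ]
 shift needed (shares tool) [0.07 0.58 0.14]
[[-0.18  0.69  0.71]
 [-0.8   0.31 -0.51]
 [-0.57 -0.66  0.5 ]]
```

View pics/c9.png

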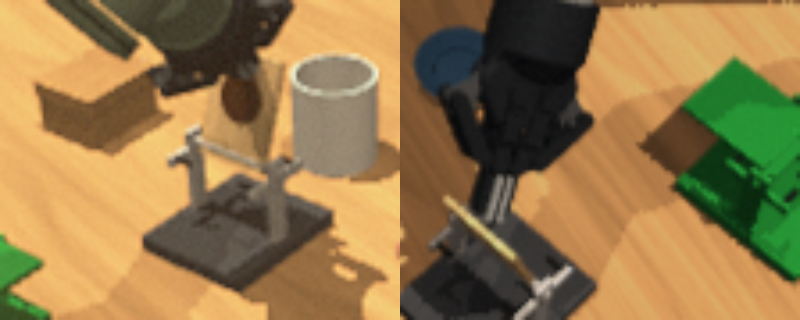

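```bash
python3 -m creep '[[0,0.02,0.03,-0.6,0.23,-0.38,-1],[0,0.02,0.03,-0.6,0.23,-0.38,-1],[0,0.02,0.03,-0.6,0.23,-0.38,-1],[0,0.02,0.03,-0.6,0.23,-0.38,-1],[0,0,0,0,0,0,-1]]'; python3 look.py c10;python3 -c "
from h import *
p,R=rep([.068,.01,.119]);print(R.round(2))"
```

```text
time_s: 12.9
ee_pos: [0.6099, 0.2235, 0.1367]
tcp_rot: [[-0.102, 0.304, 0.947], [-0.867, 0.439, -0.235], [-0.487, -0.845, 0.219]]
contact_force: [-0.4, 0.4, 0.0]
grip_width: 0.0004
t 12.9 tip(stand mm) [ 47.5  14.6 136.7] a 63.8 F [-0.3  0.5  0. ] w 0.0
 yaw/lat err: xaxis [-0.344 -0.802 -0.487] q [ 0.11  0.32  1.88  0.7   0.67 -0.2 ]
side mug_edge 0.96 [ 39.  -3. 165.] th 2.03
side mug_pivot 0.82 [-0. -1. 89.] th 1.55
scene mug_edge 0.54 [ 39.  -1. 164.] th 2.03
scene mug_pivot 0.61 [-1. -1. 86.] th 0.41
t 13.2 tip(stand mm) [ 44.1  14.9 134.5] a 64.0 F [ 0.4 -0.3 -0.6] w -0.0
 yaw/lat err: xaxis [-0.348 -0.801 -0.487] q [ 0.11  0.31  1.89  0.7   0.67 -0.2 ]
 shift needed (shares tool) [0.06 0.43 0.38]
[[-0.35  0.41  0.84]
 [-0.8   0.34 -0.5 ]
 [-0.49 -0.85  0.21]]
```

View pics/c10.png

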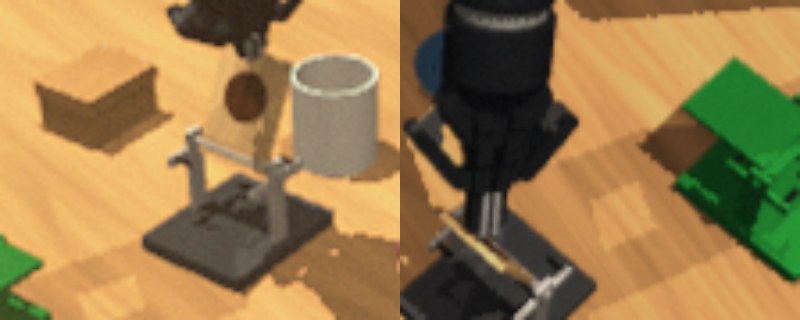

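```bash
python3 -m creep '[[0.03,0.1,0.05,0,0,0,-1],[0.03,0.1,0.05,0,0,0,-1],[0.03,0.1,0.05,0,0,0,-1],[0.03,0.1,0.05,0,0,0,-1],[0.03,0.1,0.05,0,0,0,-1],[0.03,0.1,0.05,0,0,0,-1],[0,0,0,0,0,0,-1]]'; python3 look.py c11;python3 -c "
from h import *
p,R=rep([.076,.01,.088])"
```

```text
time_s: 14.08
ee_pos: [0.6297, 0.2246, 0.1051]
tcp_rot: [[-0.107, 0.299, 0.948], [-0.867, 0.439, -0.237], [-0.487, -0.847, 0.212]]
contact_force: [0.6, -0.2, 0.7]
grip_width: 0.0002
t 14.07 tip(stand mm) [ 66.8  10.  105.1] a 64.1 F [ 0.5 -0.3  0.7] w 0.0
 yaw/lat err: xaxis [-0.349 -0.801 -0.487] q [ 0.11  0.38  1.87  0.74  0.64 -0.26]
side mug_edge 0.91 [ 68.  -0. 146.] th 2.41
side mug_pivot 0.96 [ 6. -2. 88.] th 2.68
scene mug_edge 0.6 [ 67.  -4. 142.] th 2.44
scene mug_pivot 0.89 [ 4. -5. 86.] th 2.83
t 14.38 tip(stand mm) [ 66.6  10.1 105.9] a 64.0 F [-1.1 -0.1  0.6] w 0.0
 yaw/lat err: xaxis [-0.349 -0.801 -0.487] q [ 0.11  0.38  1.87  0.74  0.64 -0.26]
 shift needed (shares tool) [0.11 0.38 0.08]
```

View pics/c11.png

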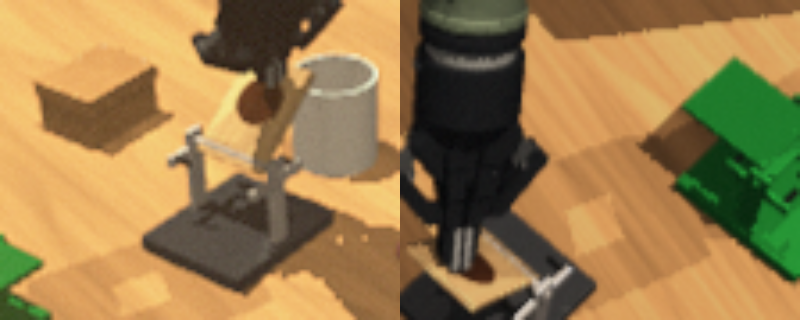

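```bash
python3 -m creep '[[0.03,0.1,0.02,0,0,0,-1],[0.03,0.1,0.02,0,0,0,-1],[0.03,0.1,0.02,0,0,0,-1],[0.03,0.1,0.02,0,0,0,-1],[0.03,0.07,0.01,0,0,0,-1],[0.03,0.07,0.01,0,0,0,-1],[0,0,0,0,0,0,-1]]'; python3 look.py c12;python3 -c "
from h import *
p,R=rep([.082,.01,.068])"
```

```text
time_s: 15.25
ee_pos: [0.6423, 0.2277, 0.0778]
tcp_rot: [[-0.107, 0.3, 0.948], [-0.867, 0.439, -0.237], [-0.487, -0.847, 0.213]]
contact_force: [-0.6, -0.0, -0.5]
grip_width: -0.0002
t 15.25 tip(stand mm) [79.8  9.5 77.8] a 64.0 F [-0.6  0.2 -0.5] w -0.0
 yaw/lat err: xaxis [-0.349 -0.801 -0.487] q [ 0.11  0.43  1.87  0.8   0.6  -0.32]
side mug_edge 0.8 [ 84.  -6. 110.] th 2.85
side mug_pivot 0.71 [ 87.  -2. 111.] th 2.85
scene mug_edge 0.89 [ 87.  -2. 109.] th 2.87
scene mug_pivot 0.74 [ 1. -1. 88.] th 1.8
t 15.55 tip(stand mm) [80.   9.5 78.5] a 64.0 F [-0.1 -0.1 -0.5] w 0.0
 yaw/lat err: xaxis [-0.348 -0.801 -0.487] q [ 0.11  0.43  1.87  0.8   0.6  -0.32]
 shift needed (shares tool) [ 0.08  0.2  -0.02]
```

View pics/c12.png

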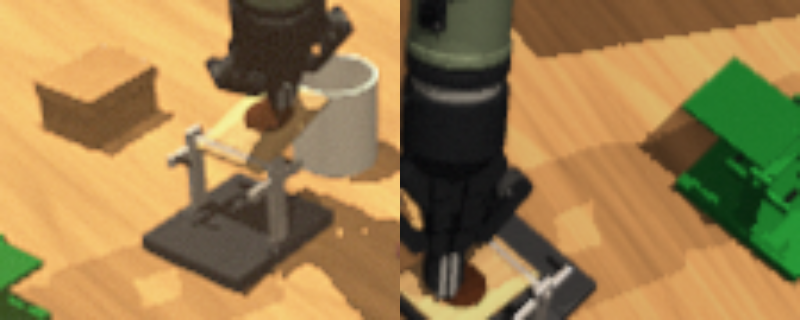

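```bash
python3 -m creep '[[0.04,0.07,-0.02,0,0,0,-1],[0.04,0.07,-0.02,0,0,0,-1],[0.04,0.07,-0.02,0,0,0,-1],[0,0,0,0,0,0,-1]]'; python3 look.py c13
```

```text
time_s: 16.05
ee_pos: [0.6423, 0.2279, 0.0654]
tcp_rot: [[-0.106, 0.302, 0.948], [-0.867, 0.439, -0.237], [-0.488, -0.846, 0.215]]
contact_force: [0.1, 0.1, 0.8]
grip_width: 0.0003
t 16.05 tip(stand mm) [79.8  9.6 65.4] a 63.9 F [0.1 0.  0.8] w 0.0
 yaw/lat err: xaxis [-0.348 -0.801 -0.488] q [ 0.11  0.45  1.89  0.83  0.58 -0.36]
side mug_edge 0.73 [87. -3. 89.] th 3.09
scene mug_edge 0.63 [87. -3. 89.] th 3.09
scene mug_pivot 0.81 [ 1. -2. 86.] th 2.15
```

View pics/c13.png

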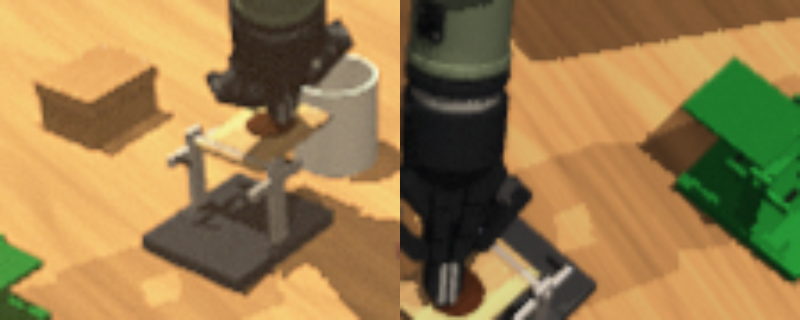

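```bash
python3 -m creep '[[0.02,0.03,-0.01,0,0,0,-1],[0.02,0.03,-0.01,0,0,0,-1],[0,0,0,0,0,0,-1]]'; python3 look.py c14
```

```text
time_s: 16.73
ee_pos: [0.6427, 0.2278, 0.0626]
tcp_rot: [[-0.105, 0.303, 0.947], [-0.866, 0.439, -0.237], [-0.488, -0.846, 0.216]]
contact_force: [-0.5, 0.1, 0.3]
grip_width: 0.0
t 16.73 tip(stand mm) [80.2  9.4 62.6] a 63.8 F [-0.4  0.3  0.3] w 0.0
 yaw/lat err: xaxis [-0.347 -0.801 -0.488] q [ 0.11  0.45  1.89  0.84  0.57 -0.37]
side mug_edge 0.77 [88. -3. 89.] th 3.1
side mug_edge 0.55 [-3. -1. 89.] th 0.97
side mug_pivot 0.91 [ 1.  1. 89.] th 1.79
scene mug_edge 0.68 [88. -3. 83.] th -3.12
scene mug_pivot 0.73 [ 2. -2. 85.] th 3.14
```

```bash
python3 -m creep '[[0.01,0.03,-0.01,0,0,0,-1],[0,0,0,0,0,0,-1]]'; python3 -c "
from h import *;rep()"
```

```text
time_s: 17.27
ee_pos: [0.643, 0.2281, 0.0614]
tcp_rot: [[-0.105, 0.304, 0.947], [-0.866, 0.439, -0.237], [-0.488, -0.845, 0.217]]
contact_force: [-0.2, -0.6, 1.6]
grip_width: -0.0003
t 17.27 tip(stand mm) [80.5  9.6 61.4] a 63.8 F [-0.4 -0.5  1.6] w -0.0
 yaw/lat err: xaxis [-0.347 -0.801 -0.488] q [ 0.11  0.45  1.89  0.85  0.57 -0.38]
```

The force has risen to 1.6 N and the paddle is level. I'll retreat straight up.

```bash
python3 -m creep '[[-0.1,-0.17,0.04,0,0,0,-1],[-0.2,-0.34,0.09,0,0,0,-1],[-0.2,-0.34,0.09,0,0,0,-1],[-0.2,-0.34,0.09,0,0,0,-1],[-0.2,-0.34,0.09,0,0,0,-1],[-0.2,-0.34,0.09,0,0,0,-1],[-0.2,-0.34,0.09,0,0,0,-1],[0,-0.4,0,0,0,0,-1],[0,-0.4,0,0,0,0,-1],[0,0,0,0,0,0,-1],[0,0,0,0,0,0,-1]]'; python3 look.py c15
python3 - <<'E'
from rig import ctrl
import cv2
for n in("scene","side"):
    cv2.imwrite(f"pics/end_{n}.png",ctrl.snapshot(n))
    for t in ["mug_marker","bowl_marker","bowl_edge","mug","bowl","dish","gift_box"]:
        print(n,t,[(x["confidence"],[round(v,3) for v in x["location"]]) for x in ctrl.pinpoint(n,t)])
E
```

```text
time_s: 18.65
ee_pos: [0.6299, 0.2109, 0.2368]
tcp_rot: [[-0.105, 0.305, 0.947], [-0.867, 0.437, -0.237], [-0.486, -0.846, 0.219]]
contact_force: [0.2, 0.1, -0.6]
grip_width: -0.0003
t 18.65 tip(stand mm) [ 63.1  -3.1 236.8] a 63.8 F [ 0.2  0.1 -0.6] w -0.0
 yaw/lat err: xaxis [-0.347 -0.802 -0.486] q [ 0.08  0.25  1.7   0.55  0.89 -0.02]
side mug_edge 0.58 [91. -2. 82.] th -3.11
side mug_pivot 0.67 [-2.  0. 88.] th 1.07
scene mug_edge 0.84 [89. -2. 84.] th -3.13
scene mug_pivot 0.84 [ 3. -6. 85.] th -3.08
scene mug_marker [(0.87, [0.309, 0.228, -0.002]), (0.57, [0.57, 0.195, 0.001])]
scene bowl_marker [(0.83, [0.71, 0.021, -0.002]), (0.7, [0.659, -0.396, 0.003]), (0.69, [0.605, -0.194, 0.003])]
scene bowl_edge [(0.94, [0.521, -0.194, 0.1]), (0.69, [0.711, -0.068, 0.085]), (0.55, [0.727, -0.34, 0.084])]
scene mug [(0.63, [0.718, 0.254, 0.0])]
scene bowl [(0.65, [0.772, -0.178, -0.002]), (0.29, [0.567, 0.195, -0.0])]
scene dish [(0.43, [0.481, -0.011, -0.001])]
scene gift_box [(0.97, [0.576, 0.443, 0.004])]
side mug_marker [(0.72, [0.607, -0.191, 0.09]), (0.66, [0.57, 0.196, 0.001]), (0.56, [0.309, 0.232, 0.001])]
side bowl_marker [(0.87, [0.658, -0.396, 0.001]), (0.69, [0.605, -0.191, -0.002]), (0.59, [0.71, 0.021, -0.002])]
side bowl_edge [(0.95, [0.713, -0.073, 0.085]), (0.78, [0.519, -0.198, 0.101]), (0.74, [0.715, 0.249, 0.0]), (0.56, [0.725, -0.341, 0.083])]
side mug [(0.88, [0.717, 0.252, 0.002])]
side bowl [(0.65, [0.774, -0.175, -0.002])]
side dish []
side gift_box [(0.59, [0.573, 0.445, 0.001])]
```

View pics/end_scene.png

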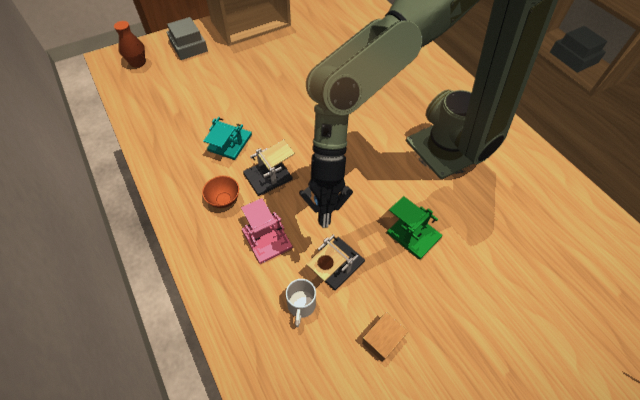

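View pics/end_side.png

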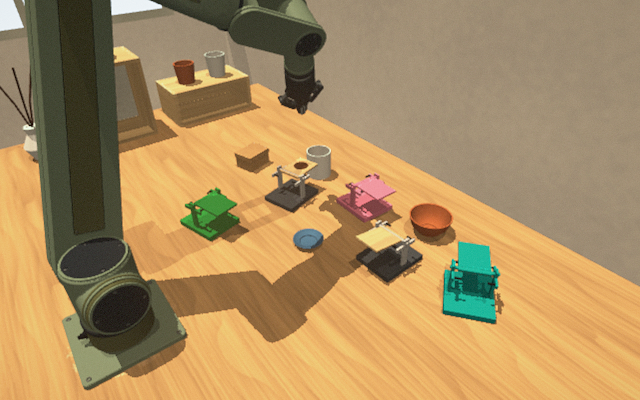

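The mug's paddle lies level on the far side with its disc up (scene px (327,262)). Everything else is where it started, and the arm is clear.

```bash
python3 -c "
from rig import ctrl;print(ctrl.sign_off())"
```

```text
the job is handed in; nothing more can be done
None
```

I flipped the mug's paddle over with the shut fingertips and handed the job in at about 19 s. I hooked under the free edge, pushed it along the arc and pressed it down until the force at the end stop reached about 1.6 N. Then I backed straight up.

- **Paddle:** it measures about 3.1 rad from both cameras, level on the far side with the dark disc showing. On the way up I measured it at 1.37, 1.9 and 2.03 rad.
- **Mug marker's stand:** it is within about 4 mm of where it started, which is within the measuring error.
- **Everything else:** the bowl's marker, mug, bowl and gift box read the same as at the start. The bowl's paddle is still on the robot's side, at about 0.2 rad. At the end the dish was found only by the scene camera, within about 2 mm of its place; the side network missed it, though it shows unmoved in that picture.
- **Disagreement:** the visible finger ends sat about 30–35 mm short of the reported TCP in every view, so I planned contact from the pictures and not from the reported TCP.
- **Stray detections:** the networks sometimes reported look-alikes or wrong points, such as a mug pivot at the paddle's free edge. I discarded these against the pictures.

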